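# Hover the pin replicator over the matching well plate

## Task

Take the 24-pin replicator by its upright grip bar, lift it out of its rest until the pins are higher than the capped tubes in the rack, and carry it over whatever stands in between to the 24-well plate (the one whose wells match the pins, not the 6-well plate). Stop with it level and still about a centimetre above the plate, every pin over its own well, without the replicator touching either plate or you disturbing anything else. Nothing is put down: the program finishes there while still holding it.

Things in the scene. Friction and masses are not known exactly. Their poses are not given: they have to be found in the camera images.
- replicator: aluminium hand replicator, 76 (x) x 122 (y) x 82 (z) mm, 0.25 kg; origin: centre of the plane of its pin ends, z up. 4 (x) by 6 (y) steel pins, 4 mm thick, 19.3 mm apart, hang from a plate at z 30 to 36 mm (bar foot to 39 mm). Upright grip bar 14 mm thick (x), 80 long (y), z 36 to 82: pinch from above, fingers closing along x. Lies loose in the rest, origin 10 mm up; lifts straight up.
- replicator_grip (a point): middle of the grip bar, 64 mm above the pin ends; with the TCP here the fingertips clear the foot by 6 mm
- replicator_pin_a (a point): end of the corner pin at x = -28.95, y = -48.25 mm in the replicator's frame
- replicator_pin_b (a point): end of the diagonal corner pin, at x = +28.95, y = +48.25 mm
- plate24: the target: loose white 24-well plate, 86 (x) x 128 (y) x 20 (z) mm, origin at the centre of its underside, top at z = 20 mm, foot skirt 89 x 131 mm. 4 (x) by 6 (y) round wells 19.3 mm apart, 15.6 mm wide, 17 mm deep. Lies flat, either left of the rack or at the right in front of the rest. The replicator fits either way round.
- plate24_well_a (a point): middle of the mouth (on the top face) of the corner well at x = -28.95, y = -48.25 mm in the plate's frame
- plate24_well_b (a point): middle of the mouth of the diagonal corner well, at x = +28.95, y = +48.25 mm
- plate6: the other plate, not the target: same white plastic, outline and height, but with 2 x 3 wells of 35 mm; loose; origin at the centre of its underside
- rest: fixed grey rest of the replicator, 86 (x) x 136 (y) x 45 (z) mm, origin at the centre of its underside. The ends of the replicator's plate lie on ledges 40 mm high, with a lip 5 mm higher outside each ledge (3 mm play); open at the two long sides
- rack: obstacle, fixed: orange tube rack, 62 (x) x 144 (y) x 50 (z) mm, origin at the centre of its underside, with three upright capped tubes, tops 108 mm above the worktop. It stands before the microscope (fixed, 0.41 m high, about x 0.48 to 0.90, y 0.06 to 0.26 m); the way over the rack is free at x = 0.30 to 0.37 m
- vial_a: bystander, loose, stands upright: screw-cap glass vial, 23 mm wide, 58 mm high, origin under its centre; between rest and right-hand plate
- vial_b: bystander, loose, stands upright: second such vial, 23 mm wide, 58 mm high, origin under its centre; between rest and right-hand plate
- oil_bottle: bystander, loose, stands upright: small dropper bottle, 27 mm wide, 80 mm high, origin under its centre; between rest and right-hand plate
- dropper_bottle: bystander, loose, stands upright: dropper bottle, 33 mm wide, 96 mm high, origin under its centre; left of the microscope
- petri_dish: bystander, loose: lidded clear Petri dish, 62 mm wide, 15 mm high, origin under its centre; at the far left
Things that resemble listed ones, but are neither listed nor needed, are in the scene too. Leave any turquoise look-alike of the plate24 alone.

How it is judged (in metres and radians):
On the way:
1. replicator held with its pins higher than the capped tubes (above 112 mm) (height (world z) of replicator above 0.112 m and contact force between replicator and the fingers above 1 N), for 0.2 s.
At the end, for the whole second after the job is handed in: Held by the fingers (over 1 N), still (under 20 mm/s), upright within 0.08 rad; pin ends 1.5 to 20 mm above the top of the 24-well plate; two opposite corner pins within 6 mm sideways of the middles of opposite corner wells, either way round; touching neither plate nor rest (((horizontal distance between replicator_pin_a and plate24_well_a below 0.006 m and horizontal distance between replicator_pin_b and plate24_well_b below 0.006 m) or (horizontal distance between replicator_pin_a and plate24_well_b below 0.006 m and horizontal distance between replicator_pin_b and plate24_well_a below 0.006 m)) and z of replicator_pin_a in the frame of plate24 between 0.0215 and 0.04 m and z of replicator_pin_b in the frame of plate24 between 0.0215 and 0.04 m and angle between replicator's own z axis and vertical below 0.08 rad and linear speed of replicator below 0.02 m/s and angular speed of replicator below 0.15 rad/s and contact force between replicator and the fingers above 1 N and contact force between replicator and plate24 below 0.05 N and contact force between replicator and plate6 below 0.05 N and contact force between replicator and rest below 0.05 N and angle between plate24's own z axis and vertical below 0.03 rad); the arm keeps its last pose, push and grip.
It fails at once if the replicator touches a well plate (contact force between replicator and plate24 above 0.3 N or contact force between replicator and plate6 above 0.3 N).
It fails at once if a plate is shifted by more than 6 mm (distance of any of plate24, plate6 from where it was at the start of the episode above 0.006 m).
It fails at once if the tube rack or its tubes are struck (contact force between any of replicator, the arm and rack above 0.5 N).
It fails at once if a bystander is shifted by more than 12 mm or tipped (distance of any of vial_a, vial_b, oil_bottle, dropper_bottle, petri_dish from where it was at the start of the episode above 0.012 m or angle between any of vial_a, vial_b, oil_bottle, dropper_bottle, petri_dish's own z axis and vertical above 0.3 rad).
It also fails if it takes over 43 s, if anything falls off the work surface, if the arm or the gripper's body presses on something with over 40 N, if the wrist force passes 120 N, or if a joint passes its speed limit or range.

## Robot

A 6-joint arm with a two-finger parallel gripper is mounted at the origin on a cart in front of the work surface, level with it; the furniture and walls round the work are solid. World frame = base frame: x ahead of the robot, y to its left, z up, the work surface at z = 0. Lengths are in mm, angles in rad, forces in N, time in s.
With the tool pointing down it reaches from about 250 to 775 mm from the base axis. Payload 4 kg.
Tool frame: the origin (TCP) lies between the finger pads, 19 mm behind the fingertips; this is the grasp point; z points along the fingers, y is the line along which they close (so a half turn about z gives the same grasp; the last joint's range is limited). The gripper opens to 94 mm and grips with 3 to 60 N. Pads are 16 mm wide; open, the fingers measure 119 mm over their backs; the gripper's body (75 mm by 177 mm) begins 78 mm behind the grasp point.
Start: joints at [-1.391, 0.087, 1.371, -0, 1.684, -0.103], TCP at [153.472, -528.171, 224.306] pointing down, gripper open.
Joint ranges: [-3.1, 3.1], [-0.76, 2.03], [0.27, 2.55], [-1.08, 4.22], [0.17, 2.65], [-2.57, 2.57]. Speed limits (rad/s): [2.79, 2.79, 3.14, 3.14, 3.14, 3.14].

## Interface

Orientations are given as a unit quaternion [w, x, y, z].
In Python, from station import manip gives the robot as it stands.
- The arm moves only by the tool move_arm, never from a script. Its argument "motion" is a list of rows, each a list of 5 numbers: the shift along the tool's x, y, z as a fraction of full scale, then the turn about the tool's z as a fraction of full scale, then the closure, from 0 (fully open) to 1 (shut). In form: [[x, y, z, twist, jaw], ...]. A call has 1 to 8 rows; each row shifts and turns the commanded pose from where the row before left it, along the tool's axes as they then stand; what a row does not reach is not made up. Full scale, the value 1, is 1000 mm for a shift and pi rad for a turn. A row lasts 1/10 s, in which the tool goes at most 50 mm and 8.59 degrees, less where a joint would pass 70% of its speed; a pose out of reach is approached as far as the arm can. A call with a number of a shift or a turn outside -1 to 1 is refused whole. A call with a gripper value outside its range is refused whole. The fingers move at their own pace and stop on an object; the grip force is fixed at half the most. Time passes only in rows, so rows that do not move let the fingers close. It gives the time, the measured TCP pose, the force, the opening and the grip force at its end, in the units of the state.
- manip.observe(): the state, without advancing time (a new reading comes with each control period).
- manip.capture(name): name is "scene" or "top"; returns a dict with "frame" (420x560x3 uint8, red, green, blue), "K" (3x3 intrinsics, pixels), "rvec" (rotation vector, rad) and "tvec" (3), from world to camera coordinates, as OpenCV has them. Camera axes: x right, y down, z forward; pixel columns grow to the right and rows downward; lengths in mm; the calibration is good to about 2 mm. A picture is of the moment at which its call begins. There is no depth.
- manip.job_done(): hands the job in; it is judged then, once.
The state is a dict: "time_s": time; "joints": joint angles; "qvel": joint speeds; "joint_efforts": joint torques, N m; "ee_pos": TCP position; "tcp_rot": TCP orientation; "wrist_force": force on the tool from outside, world axes, zero at the start; "ft_torque": the same for the moment, N m; "finger_gap": finger opening in mm; "gripper_force": force on a finger pad.
Only numpy, scipy, OpenCV 4.12 (cv2) and the standard library are available. Lean on these libraries where they do the work, as an engineer would, in place of code of your own. Each camera call takes 0.05 s, during which the arm holds its last target. There are 200 camera calls.

## Working session

There is one attempt and no reset: what is moved stays moved. The work goes in short steps, Python scripts to look and compute and a tool call to move; the robot and the scene stay as the last step left them, time stands still between calls to the robot, and variables do not carry over. Pictures are saved under pics/ and viewed, at most 10 in all, crops included, and the job is handed in when it is done.

Besides the shell and the picture viewer there is one more tool, called after "Request:" as name(argument=value, ...), one argument or row to a line, values as JSON. move_arm: Moves the arm, as the interface text tells. Shift numbers are shares of 1000 mm and turn numbers shares of pi rad, none past 1 either way. Its arguments: {"type":"object","properties":{"motion":{"type":"array"}},"required":["motion"]}

```bash
mkdir -p pics
cat > h.py <<'E'
import numpy as np,cv2
from station import manip
def cap(n,f):
    c=manip.capture(n); cv2.imwrite(f,c['frame'][:,:,::-1]); np.savez(f[:-4]+'.npz',**c); return c
def proj(c,P):
    return cv2.projectPoints(np.array(P,float).reshape(-1,1,3),np.array(c['rvec'],float),np.array(c['tvec'],float),np.array(c['K'],float),None)[0].reshape(-1,2)
def back(c,uv,z):
    R=cv2.Rodrigues(np.array(c['rvec'],float))[0];t=np.array(c['tvec'],float).ravel();C=-R.T@t
    uv=np.array(uv,float).reshape(-1,2)
    d=(R.T@np.linalg.inv(c['K'])@np.c_[uv,np.ones(len(uv))].T).T
    return C+d*((z-C[2])/d[:,2])[:,None]
def crop(f,o,u0,v0,u1,v1,s):
    im=cv2.imread(f)[v0:v1,u0:u1]; cv2.imwrite(o,cv2.resize(im,None,fx=s,fy=s,interpolation=cv2.INTER_CUBIC))
E
python3 - <<'E'
from h import *
for n in('scene','top'):
    c=cap(n,f'pics/{n}0.png'); R=cv2.Rodrigues(np.array(c['rvec'],float))[0]; print(n,-R.T@np.array(c['tvec']).ravel(),c['K'][0][0])
s=manip.observe();print(s)
E
```

```text
scene [ -151.92214086 -1053.20515579   891.38114118] 445.84700693744145
top [ 284.60102768  216.97409856 1213.37241133] 384.10874782473604
{'time_s': 0.1, 'joints': array([-1.39111384e+00,  8.79138948e-02,  1.37209100e+00,  6.62980645e-06,
        1.68356923e+00, -1.03130644e-01]), 'qvel': array([ 0.0017551 , -0.0010148 , -0.00149346, -0.00013962, -0.00047894,
       -0.0004401 ]), 'joint_efforts': array([ 3.79781588e-03, -3.41248691e+01, -3.03303230e+01,  7.18005700e-02,
        3.03873082e-02, -1.05392255e-04]), 'ee_pos': array([ 153.38390593, -527.71822264,  223.20938701]), 'tcp_rot': array([-9.90135412e-04,  9.90018202e-01,  1.40936077e-01, -3.46202352e-05]), 'wrist_force': array([-1.58016473,  0.31412998,  0.13346752]), 'ft_torque': array([-0.02907397, -0.07550387,  0.03087861]), 'gripper_force': 0.0, 'finger_gap': 93.98219732698213}
```

View pics/scene0.png

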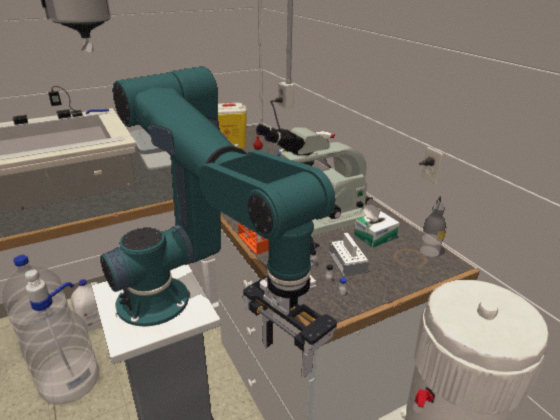

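View pics/top0.png

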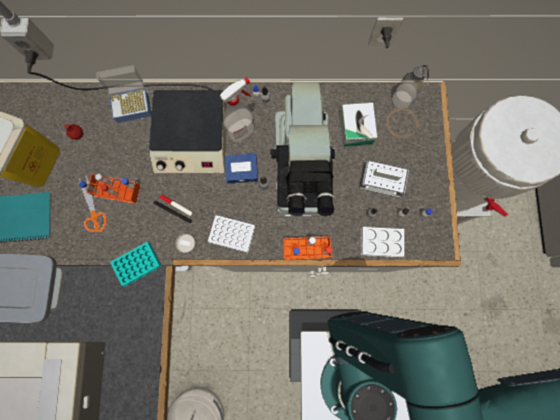

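The scene view shows the arm hiding part of the bench. In the top view:
- **Replicator:** in its rest at about (386,177).
- **Plates:** 6-well at (383,241), white 24-well at (232,233).
- **Look-alikes for the plate:** turquoise 24-well at (134,263) and the white 6-well plate. I choose the white plate at (232,233).
- **Racks:** orange rack at (307,247), a second orange rack at (112,188).
- **Vials and bottle:** (373,212), (404,212) and (428,212).

I'll check the choice in close crops.

Run:
```python
from h import *
crop('pics/top0.png','pics/a.png',345,150,445,225,8)
crop('pics/top0.png','pics/b.png',195,200,295,275,8)
```

```text
(no output)
```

View pics/a.png

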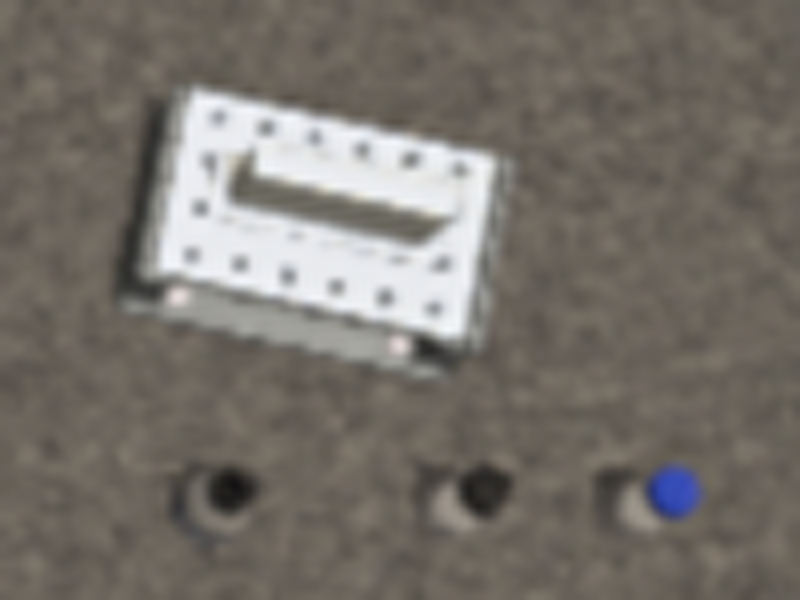

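View pics/b.png

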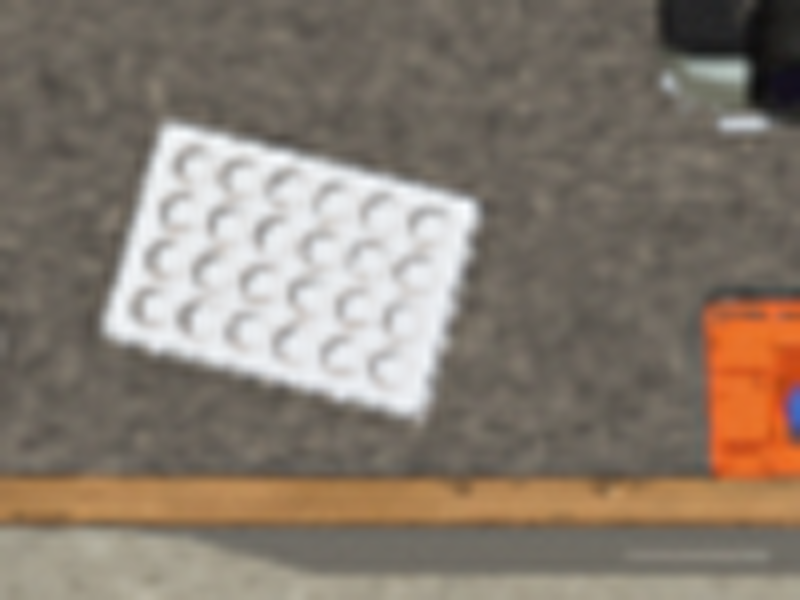

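```bash
cat >> h.py <<'E'
def fit(c,P,uv,z):
    "pose x,y,yaw of planar points P (n,2) at height z, and rms mm"
    W=back(c,uv,z)[:,:2];P=np.array(P,float);a=P-P.mean(0);b=W-W.mean(0)
    th=np.arctan2((a[:,0]*b[:,1]-a[:,1]*b[:,0]).sum(),(a*b).sum())
    R=np.array([[np.cos(th),-np.sin(th)],[np.sin(th),np.cos(th)]]);t=W.mean(0)-R@P.mean(0)
    return t,th,np.sqrt(((P@R.T+t-W)**2).sum(1).mean())
def grid(t,th,hx,hy):
    R=np.array([[np.cos(th),-np.sin(th)],[np.sin(th),np.cos(th)]])
    return np.array([[x,y] for x in hx for y in hy])@R.T+t
E
python3 - <<'E'
from h import *
c=dict(np.load('pics/top0.npz'))
f=lambda L,u,v:(np.array(L)+.5)/8-.5+[u,v]
A=28.95;B=48.25
q=lambda x,y:[[x,y],[x,-y],[-x,-y],[-x,y]]
t,th,e=fit(c,q(A,B),f([(218,118),(460,170),(434,308),(191,256)],345,150),46);print('rep',t,th,e)
uv=f([(165,125),(480,205),(422,418),(107,335)],195,200)
p,ph,e=fit(c,q(43,64),uv,20);print('plate',p,ph,e)
# blob outline
im=c['frame'][200:260,195:270].min(2);m=(im>135).astype(np.uint8);n,l,s,ce=cv2.connectedComponentsWithStats(cv2.morphologyEx(m,cv2.MORPH_CLOSE,np.ones((3,3))))
k=1+s[1:,4].argmax();r=cv2.minAreaRect(np.argwhere(l==k)[:,::-1].astype(np.float32));print(r,back(c,np.add(r[0],[195,200]),20))
h=[-A,-A/3,A/3,A];g=[-B,-.6*B,-.2*B,.2*B,.6*B,B]
im=cv2.resize(cv2.imread('pics/top0.png')[200:260,195:275],None,fx=8,fy=8,interpolation=cv2.INTER_CUBIC)
for w in grid(p,ph,h,g):
    cc=[[w[0]+7.8*np.cos(a),w[1]+7.8*np.sin(a),20] for a in np.linspace(0,6.28,24)]
    cv2.polylines(im,[((proj(c,cc)-[195,200]+.5)*8-.5).astype(int)],True,(0,0,255),1)
cv2.imwrite('pics/ov.png',im)
for nm,uvs,z in(('vials',[(230,490),(485,490),(675,490)],58),):print(nm,back(c,f(uvs,345,150),z))
print('rack',back(c,[(283,237),(330,237),(330,258),(284,258)],50))
E
```

```text
rep [ 624.38491089 -108.03481673] -0.22396861778651816 0.2779434031284414
plate [446.15790847 375.83953339] -0.2488793431064577 0.5550691893362166
((35.85988998413086, 33.111820220947266), (42.3050422668457, 28.753087997436523), 14.534457206726074) [[446.76701014 376.97711994  20.        ]]
vials [[ 510.84041283  -62.64355748   58.        ]
 [ 510.91166016 -160.01043964   58.        ]
 [ 510.96470065 -232.49579827   58.        ]]
rack [[430.92971319 213.71456735  50.        ]
 [431.09287648  70.67055599  50.        ]
 [367.47922128  72.13863668  50.        ]
 [367.27681033 210.68812659  50.        ]]
```

View pics/ov.png

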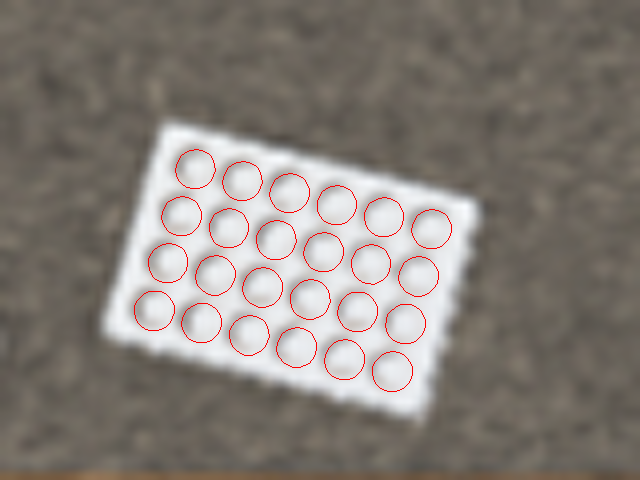

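The overlay puts the well circles on the wells of the white 24-well plate to within about 1.5 mm, so the target is confirmed. The plate is at about (447, 376) with yaw -0.25, and the replicator is at (624, -108) with yaw -0.224. I'll first turn the tool about +1.064 rad in world yaw.

Request:
move_arm(
  motion=[
    [0, 0, 0, -0.0423, 0],
    [0, 0, 0, -0.0423, 0],
    [0, 0, 0, -0.0423, 0],
    [0, 0, 0, -0.0423, 0],
    [0, 0, 0, -0.0423, 0],
    [0, 0, 0, -0.0423, 0],
    [0, 0, 0, -0.0423, 0],
    [0, 0, 0, -0.0423, 0],
  ],
)

```text
time_s: 0.9
ee_pos: [153.4, -527.9, 223.6]
tcp_rot: [-0.001, 0.78, 0.625, 0.0]
wrist_force: [-0.2, -0.7, 0.6]
finger_gap: 94.0
gripper_force: 0.0
```

```bash
cat >> h.py <<'E'
def st():
    s=manip.observe();q=s['tcp_rot'];from scipy.spatial.transform import Rotation as Ro
    R=Ro.from_quat(np.r_[q[1:],q[0]]).as_matrix()
    print('t',s['time_s'],'p',s['ee_pos'].round(1),'phi',np.arctan2(R[1,0],R[0,0]).round(4),'gap',round(s['finger_gap'],1),'F',round(s['gripper_force'],1),s['wrist_force'].round(1),'j',s['joints'].round(3))
    return s['ee_pos'],R
def to(*ways):
    p,R=st()
    for w in ways:
        print(w,(R.T@(np.array(w,float)-p)/1000).round(4),'rows',np.linalg.norm(np.array(w)-p)/50); p=np.array(w,float)
E
python3 -c "
from h import *
to([330,-200,224],[624.4,-108,205],[624.4,-108,74])"
```

```text
t 0.9 p [ 153.4 -527.9  223.6] phi 1.3514 gap 94.0 F 0.0 [-0.2 -0.7  0.6] j [-1.391  0.088  1.372  0.     1.684 -1.172]
[330, -200, 224] [ 0.3584  0.101  -0.    ] rows 7.447700205549784
[624.4, -108, 205] [0.1538 0.2673 0.0191] rows 6.180497067388674
[624.4, -108, 74] [-2.00e-04  1.00e-04  1.31e-01] rows 2.62
```

Request:
move_arm(
  motion=[
    [0.0448, 0.0126, 0, 0, 0],
    [0.0448, 0.0126, 0, 0, 0],
    [0.0448, 0.0126, 0, 0, 0],
    [0.0448, 0.0126, 0, 0, 0],
    [0.0448, 0.0126, 0, 0, 0],
    [0.0448, 0.0126, 0, 0, 0],
    [0.0448, 0.0126, 0, 0, 0],
    [0.0448, 0.0126, 0, 0, 0],
  ],
)

```text
time_s: 1.7
ee_pos: [331.9, -199.4, 224.0]
tcp_rot: [0.0, 0.782, 0.623, 0.0]
wrist_force: [0.6, -0.4, 0.8]
finger_gap: 93.9
gripper_force: 0.0
```

Request:
move_arm(
  motion=[
    [0.0192, 0.0334, 0.0024, 0, 0],
    [0.0192, 0.0334, 0.0024, 0, 0],
    [0.0192, 0.0334, 0.0024, 0, 0],
    [0.0192, 0.0334, 0.0024, 0, 0],
    [0.0192, 0.0334, 0.0024, 0, 0],
    [0.0192, 0.0334, 0.0024, 0, 0],
    [0.0192, 0.0334, 0.0024, 0, 0],
    [0.0192, 0.0334, 0.0024, 0, 0],
  ],
)

```text
time_s: 2.5
ee_pos: [627.5, -110.4, 204.1]
tcp_rot: [-0.0, 0.782, 0.623, -0.0]
wrist_force: [0.1, -0.6, 0.6]
finger_gap: 93.8
gripper_force: 0.0
```

Request:
move_arm(
  motion=[
    [0, 0, 0, 0, 0],
    [0, 0, 0, 0, 0],
  ],
)

```text
time_s: 2.7
ee_pos: [626.1, -110.8, 203.3]
tcp_rot: [-0.001, 0.782, 0.624, -0.001]
wrist_force: [0.3, -0.5, -0.0]
finger_gap: 93.9
gripper_force: 0.0
```

```bash
python3 -c "
from h import *
to([624.4,-108,150],[624.4,-108,74])
cap('top','pics/top1.png');cap('scene','pics/scene1.png')
crop('pics/scene1.png','pics/s1.png',290,200,430,305,5)"
```

```text
t 2.7 p [ 626.1 -110.8  203.3] phi 1.3468 gap 93.9 F 0.0 [ 0.3 -0.5 -0. ] j [-2.640e-01  2.870e-01  1.180e+00 -1.000e-03  1.678e+00 -4.000e-02]
[624.4, -108, 150] [ 0.0024 -0.0021  0.0533] rows 1.0682039372178627
[624.4, -108, 74] [0.     0.0003 0.076 ] rows 1.52
```

View pics/s1.png

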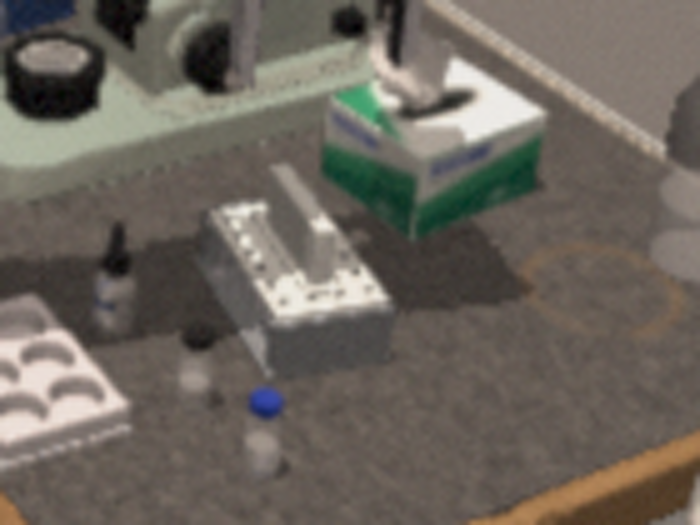

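The scene crop shows the replicator in its rest with its bar top running from about (281,167) to (322,223) in the crop. The open fingers are above it at (245,30) and (425,50), one on each side. I'll cross-check the bar with the scene camera.

```bash
python3 -c "
from h import *
c=dict(np.load('pics/scene1.npz'))
f=lambda L:(np.array(L)+.5)/5-.5+[290,200]
W=back(c,f([(281,167),(322,223)]),92);print(W,W.mean(0))
print(back(c,f([(213,212),(272,310),(388,302),(262,205)]),46))
print((proj(c,[[626,-111,184]])-[290,200])*5)"
```

```text
[[ 633.400549    -73.09773839   92.        ]
 [ 618.26588778 -138.43575799   92.        ]] [ 625.83321839 -105.76674819   92.        ]
[[ 604.99409408  -41.43934416   46.        ]
 [ 576.03558905 -150.28692515   46.        ]
 [ 646.59790007 -177.1327781    46.        ]
 [ 639.32784212  -49.62439349   46.        ]]
[[317.66625361  73.52910764]]
```

Request:
move_arm(
  motion=[
    [0.003, -0.0018, 0.03, 0, 0],
    [0, 0, 0.03, 0, 0],
    [0, 0, 0.03, 0, 0],
    [0, 0, 0.02, 0, 0],
    [0, 0, 0.0185, 0, 0],
    [0, 0, 0, 0, 0],
    [0, 0, 0, 0, 0],
  ],
)

```text
time_s: 3.5
ee_pos: [624.8, -108.4, 77.7]
tcp_rot: [0.0, 0.782, 0.623, 0.0]
wrist_force: [0.3, 0.4, 0.3]
finger_gap: 94.4
gripper_force: 0.0
```

```bash
python3 -c "
from h import *
to([625,-107.5,74])"
```

```text
t 3.5 p [ 624.8 -108.4   77.7] phi 1.345 gap 94.4 F 0.0 [0.3 0.4 0.3] j [-0.261  0.339  1.365 -0.     1.436 -0.035]
[625, -107.5, 74] [0.0009 0.     0.0037] rows 0.07689540322921168
```

Request:
move_arm(
  motion=[
    [0.001, 0, 0.003, 0, 0],
    [0, 0, 0, 0, 0.5],
    [0, 0, 0, 0, 0.75],
    [0, 0, 0, 0, 1],
    [0, 0, 0, 0, 1],
    [0, 0, 0, 0, 1],
    [0, 0, 0, 0, 1],
    [0, 0, 0, 0, 1],
  ],
)

```text
time_s: 4.3
ee_pos: [625.5, -106.8, 73.5]
tcp_rot: [-0.0, 0.782, 0.623, -0.0]
wrist_force: [-0.5, 0.2, -0.6]
finger_gap: 41.4
gripper_force: 0.0
```

Request:
move_arm(
  motion=[
    [0, 0, 0, 0, 1],
    [0, 0, 0, 0, 1],
    [0, 0, 0, 0, 1],
    [0, 0, 0, 0, 1],
    [0, 0, 0, 0, 1],
    [0, 0, 0, 0, 1],
  ],
)

```text
time_s: 4.9
ee_pos: [625.4, -106.8, 73.6]
tcp_rot: [-0.0, 0.782, 0.623, -0.0]
wrist_force: [-0.5, 0.2, 1.4]
finger_gap: 13.6
gripper_force: 30.0
```

Gripped, with a 13.6 mm gap and 30 N. Lifting slowly at first.

Request:
move_arm(
  motion=[
    [0, 0, -0.005, 0, 1],
    [0, 0, -0.01, 0, 1],
    [0, 0, -0.02, 0, 1],
    [0, 0, -0.03, 0, 1],
    [0, 0, -0.03, 0, 1],
    [0, 0, -0.03, 0, 1],
    [0, 0, -0.02, 0, 1],
    [0, 0, -0.01, 0, 1],
  ],
)

```text
time_s: 5.7
ee_pos: [626.4, -107.0, 232.2]
tcp_rot: [0.002, 0.782, 0.623, 0.002]
wrist_force: [-0.1, 0.1, -2.6]
finger_gap: 14.2
gripper_force: 30.0
```

Request:
move_arm(
  motion=[
    [0, 0, 0, 0, 1],
    [0, 0, 0, 0, 1],
    [0, 0, 0, 0, 1],
  ],
)

```text
time_s: 6.0
ee_pos: [624.7, -106.6, 226.3]
tcp_rot: [-0.002, 0.782, 0.623, -0.001]
wrist_force: [-0.8, 0.3, -2.9]
finger_gap: 13.7
gripper_force: 30.0
```

```bash
python3 -c "
from h import *
to([340,-90,230],[340,300,230],[447,376.3,230])
cap('scene','pics/scene2.png');crop('pics/scene2.png','pics/s2.png',290,180,430,285,5)"
```

```text
t 6.0 p [ 624.7 -106.6  226.3] phi 1.3459 gap 13.7 F 30.0 [-0.8  0.3 -2.9] j [-0.258  0.278  1.145 -0.     1.722 -0.034]
[340, -90, 230] [-0.0473 -0.2813 -0.0026] rows 5.7047580119655095
[340, 300, 230] [ 0.3802 -0.087   0.0004] rows 7.8
[447, 376.3, 230] [ 0.0982  0.0873 -0.0003] rows 2.628359944908612
```

View pics/s2.png

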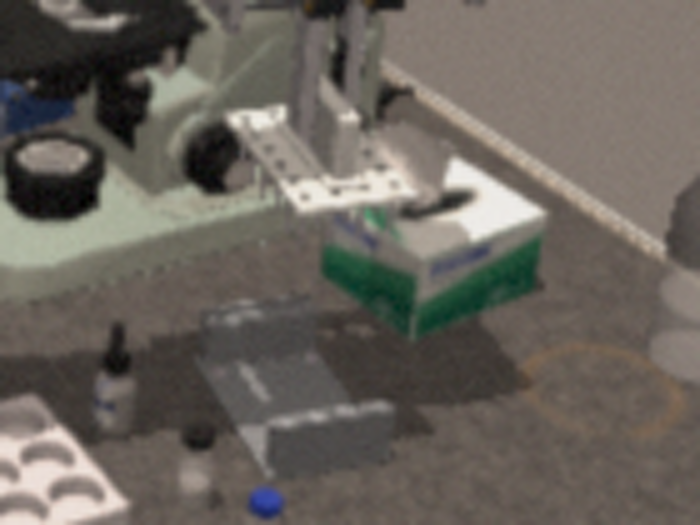

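It is held level and clear of the rest, with the pins at about z = 162. Moving back, then sweeping left over the rack at x = 340.

Request:
move_arm(
  motion=[
    [-0.0059, -0.0352, -0.0005, 0, 1],
    [-0.0059, -0.0352, -0.0005, 0, 1],
    [-0.0059, -0.0352, -0.0005, 0, 1],
    [-0.0059, -0.0352, -0.0005, 0, 1],
    [-0.0059, -0.0352, -0.0005, 0, 1],
    [-0.0059, -0.0352, -0.0005, 0, 1],
    [-0.0059, -0.0352, -0.0005, 0, 1],
    [-0.0059, -0.0352, -0.0005, 0, 1],
  ],
)

```text
time_s: 6.85
ee_pos: [338.6, -89.6, 231.5]
tcp_rot: [-0.001, 0.782, 0.623, -0.001]
wrist_force: [0.1, 0.0, -1.3]
finger_gap: 13.8
gripper_force: 30.0
```

Request:
move_arm(
  motion=[
    [0, 0, 0, 0, 1],
    [0, 0, 0, 0, 1],
    [0, 0, 0, 0, 1],
  ],
)

```text
time_s: 7.15
ee_pos: [340.9, -90.1, 232.2]
tcp_rot: [-0.0, 0.782, 0.623, -0.0]
wrist_force: [0.3, 0.1, -2.9]
finger_gap: 13.5
gripper_force: 30.0
```

```bash
python3 -c "
from h import *
to([340,330,230])"
```

```text
t 7.15 p [340.9 -90.1 232.2] phi 1.346 gap 13.5 F 30.0 [ 0.3  0.1 -2.9] j [-0.42  -0.368  1.755  0.     1.755 -0.195]
[340, 330, 230] [ 0.4093 -0.0945  0.0023] rows 8.401617108185748
```

Request:
move_arm(
  motion=[
    [0.0341, -0.0079, 0, 0, 1],
    [0.0341, -0.0079, 0, 0, 1],
    [0.0341, -0.0079, 0, 0, 1],
    [0.0341, -0.0079, 0, 0, 1],
    [0.0341, -0.0079, 0, 0, 1],
    [0.0341, -0.0079, 0, 0, 1],
  ],
)

```text
time_s: 7.75
ee_pos: [340.5, 121.9, 232.2]
tcp_rot: [-0.0, 0.782, 0.624, -0.0]
wrist_force: [0.6, -0.2, -2.2]
finger_gap: 13.9
gripper_force: 30.0
```

Request:
move_arm(
  motion=[
    [0.0341, -0.0079, 0, 0, 1],
    [0.0341, -0.0079, 0, 0, 1],
    [0.0341, -0.0079, 0, 0, 1],
    [0.0341, -0.0079, 0, 0, 1],
    [0.0341, -0.0079, 0, 0, 1],
    [0.0341, -0.0079, 0, 0, 1],
    [0, 0, 0, 0, 1],
    [0, 0, 0, 0, 1],
  ],
)

```text
time_s: 8.55
ee_pos: [339.4, 330.8, 231.2]
tcp_rot: [0.0, 0.781, 0.624, -0.002]
wrist_force: [0.6, 0.1, -2.4]
finger_gap: 13.9
gripper_force: 30.0
```

```bash
python3 -c "
from h import *
to([447,376.3,190],[447,376.3,94])"
```

```text
t 8.55 p [339.4 330.8 231.2] phi 1.348 gap 13.9 F 30.0 [ 0.6  0.1 -2.4] j [ 6.530e-01 -8.200e-02  1.527e+00 -1.000e-03  1.700e+00  8.760e-01]
[447, 376.3, 190] [0.0682 0.095  0.0409] rows 2.4774531672585174
[447, 376.3, 94] [0.0003 0.0001 0.096 ] rows 1.92
```

Request:
move_arm(
  motion=[
    [0.017, 0.0237, 0.01, 0.008, 1],
    [0.017, 0.0237, 0.01, 0, 1],
    [0.017, 0.0237, 0.01, 0, 1],
    [0.017, 0.0237, 0.011, 0, 1],
    [0, 0, 0.03, 0, 1],
    [0, 0, 0.025, 0, 1],
    [0, 0, 0.015, 0, 1],
    [0, 0, 0, 0, 1],
  ],
)

```text
time_s: 9.35
ee_pos: [446.5, 371.3, 118.2]
tcp_rot: [-0.0, 0.79, 0.613, -0.003]
wrist_force: [-0.8, -0.5, -2.2]
finger_gap: 13.8
gripper_force: 30.0
```

Request:
move_arm(
  motion=[
    [0, 0, 0, 0, 1],
    [0, 0, 0, 0, 1],
    [0, 0, 0, 0, 1],
  ],
)

```text
time_s: 9.65
ee_pos: [448.6, 373.7, 123.6]
tcp_rot: [0.0, 0.79, 0.613, 0.002]
wrist_force: [0.3, -1.0, -2.5]
finger_gap: 13.7
gripper_force: 30.0
```

```bash
python3 -c "
from h import *
to([447,376.3,94])
c=cap('top','pics/top3.png');d=cap('scene','pics/scene3.png')
P=[[447,376,20],[447,376,92]]
ims=[]
for n,k in(('top',c),('scene',d)):
    u,v=proj(k,P).mean(0).astype(int);print(n,u,v)
    u=max(u,40);v=max(v,36);im=cv2.imread(f'pics/{n}3.png')[v-36:v+36,u-40:u+40];print(u-40,v-36);ims.append(cv2.resize(im,(400*2//2,360)if 0 else (400,360),interpolation=cv2.INTER_CUBIC))
cv2.imwrite('pics/c3.png',np.hstack(ims))"
```

```text
t 9.65 p [448.6 373.7 123.6] phi 1.3208 gap 13.7 F 30.0 [ 0.3 -1.  -2.5] j [ 0.598  0.199  1.445 -0.     1.493  0.847]
[447, 376.3, 94] [ 0.0021 -0.0022  0.0296] rows 0.5955466576186729
top 229 231
189 195
scene 239 197
199 161
```

View pics/c3.png

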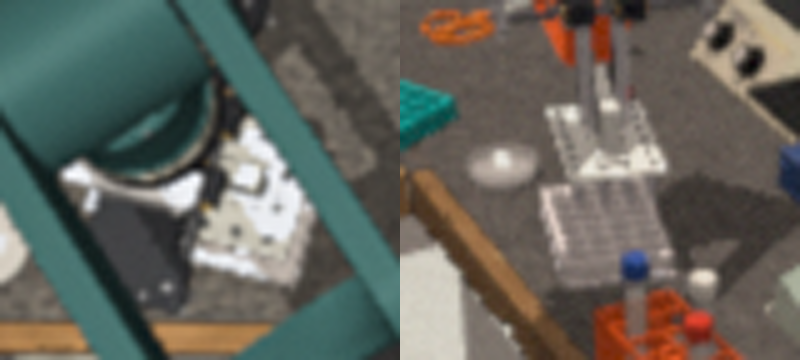

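The right half of the crop shows the replicator level above the white plate, offset by about its height, with the rack in front clear. Next I'll make the small correction, come partly down, and take readings.

Request:
move_arm(
  motion=[
    [0.0014, -0.001, 0.004, 0, 1],
    [0.0013, -0.0009, 0.004, 0, 1],
    [0, 0, 0.004, 0, 1],
    [0, 0, 0.004, 0, 1],
    [0, 0, 0.003, 0, 1],
    [0, 0, 0, 0, 1],
    [0, 0, 0, 0, 1],
    [0, 0, 0, 0, 1],
  ],
)

```text
time_s: 10.55
ee_pos: [446.7, 376.2, 102.8]
tcp_rot: [0.0, 0.79, 0.613, 0.0]
wrist_force: [0.2, 0.3, -2.3]
finger_gap: 14.0
gripper_force: 30.0
```

```bash
python3 -c "
from h import *
to([447.4,376.8,95])
d=cap('scene','pics/scene4.png')
p,R=st()
s=9;o=np.array([222,152])
im=cv2.resize(cv2.imread('pics/scene4.png')[152:218,222:285+15],None,fx=s,fy=s,interpolation=cv2.INTER_CUBIC)
D=lambda X:((proj(d,X)-o+.5)*s-.5).astype(int)
A=28.95;B=48.25;yaw=np.arctan2(R[1,0],R[0,0])-np.pi/2
z3=lambda g,z:np.c_[g,np.full(len(g),z)]
for w in grid(np.array([446.8,376.3]),-.25,[-A,-A/3,A/3,A],[-B,-.6*B,-.2*B,.2*B,.6*B,B]):
    cv2.polylines(im,[D([[w[0]+7.8*np.cos(a),w[1]+7.8*np.sin(a),20] for a in np.linspace(0,6.28,24)])],True,(0,0,255),1)
h=lambda t,a,x,y,z,col:cv2.polylines(im,[D(z3(grid(t,a,[-x,x],[-y,y])[[0,1,3,2]],z))],True,col,1)
h(np.array([446.8,376.3]),-.25,43,64,20,(255,0,0))
h(p[:2],yaw,38,61,p[2]-63.5+36,(0,200,0));h(p[:2],yaw,7,40,p[2]-63.5+82,(0,200,0))
cv2.imwrite('pics/o4.png',im);print(im.shape)"
```

```text
t 10.55 p [446.7 376.2 102.8] phi 1.3207 gap 14.0 F 30.0 [ 0.2  0.3 -2.3] j [ 0.603  0.215  1.469 -0.     1.457  0.853]
[447.4, 376.8, 95] [0.0007 0.0005 0.0078] rows 0.1564882194205021
t 10.6 p [446.7 376.3 102.9] phi 1.3207 gap 13.9 F 30.0 [-1.3  0.1 -2.4] j [ 0.603  0.215  1.469 -0.     1.457  0.853]
(594, 702, 3)
```

View pics/o4.png

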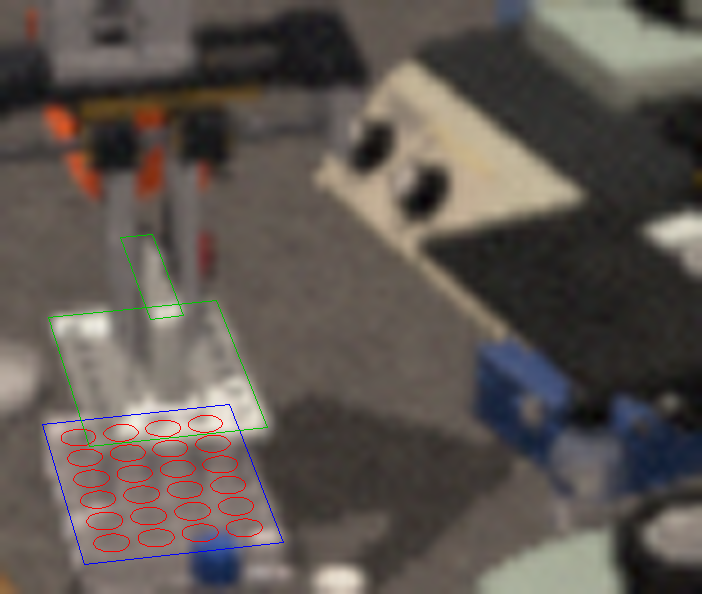

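In the overlay, the green replicator outline and the blue plate outline both match the picture to within about 1–2 mm, so the alignment is good. Now the last descent, to 11–12 mm above the plate.

Request:
move_arm(
  motion=[
    [0.0005, 0.0003, 0.002, 0, 1],
    [0, 0, 0.002, 0, 1],
    [0, 0, 0.002, 0, 1],
    [0, 0, 0.0015, 0, 1],
    [0, 0, 0, 0, 1],
    [0, 0, 0, 0, 1],
    [0, 0, 0, 0, 1],
    [0, 0, 0, 0, 1],
  ],
)

```text
time_s: 11.4
ee_pos: [447.0, 376.7, 95.2]
tcp_rot: [0.0, 0.79, 0.613, 0.0]
wrist_force: [-1.1, -0.3, -3.7]
finger_gap: 13.8
gripper_force: 30.0
```

Request:
move_arm(
  motion=[
    [0, 0, 0, 0, 1],
    [0, 0, 0, 0, 1],
    [0, 0, 0, 0, 1],
    [0, 0, 0, 0, 1],
    [0, 0, 0, 0, 1],
  ],
)

```text
time_s: 11.9
ee_pos: [447.0, 376.6, 95.0]
tcp_rot: [0.0, 0.79, 0.613, -0.0]
wrist_force: [-0.1, -0.2, -3.0]
finger_gap: 13.4
gripper_force: 30.0
```

```bash
python3 -c "
from station import manip
print(manip.job_done())"
```

```text
the job is handed in; nothing more can be done
None
```

The job is handed in: the arm is holding the replicator level and still, its pin ends about 11–12 mm above the white 24-well plate, with the last overlay (taken 8 mm higher) showing pins and wells aligned to within about 1–2 mm; the hand-in returned no verdict.

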